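# Pry the sprung clip off a board turntable's spindle

### The job

Take the green hooked pick from its rest, drop its hook into the eye of the copper-coloured spring clip and pry the clip sideways out of the spindle's groove, so that it lies clear of the spindle on the white turntable disc. Use only the pick on the clip, press only lightly on the disc and do not overload the clip, leave the boards and the meter alone, and put the pick back on its rest.

Things in the scene. Friction and masses are not known exactly. Their poses are not given: they have to be found in the camera images.
- turntable: Screwed-down turntable: blue base 130 x 130 x 34 mm, fixed round white disc on top, 180 mm across, its top 48 mm above the bench. Origin on the bench under the disc's centre, z up; yaw does not matter. Steel spindle at the centre: groove 12 mm across from disc top to 5.5 mm above it, then a head 16 mm across up to 14.5 mm above the disc.
- clip: Loose copper-coloured clip of smooth 4 mm spring wire, 24 g, 34 x 22 mm, flat in the groove on the disc. Origin: underside, on the spindle's axis when seated; x points from the eye to the open mouth at +10 mm; z up. Two sprung arms grip the spindle. Pulled by the eye along -x it springs off after about 6 mm at about 7 to 12 N and is clear after 20 mm.
- clip_eye (a point): Centre of the clip's closed eye, 15 mm along the clip's -x from its origin, mid-wire (2 mm above the underside); axes as the clip's. Clear hole 9 mm long (x), 10 mm wide (y); outer bar 4 mm thick beyond. The wire's top is only 4 mm above the disc: a hook point more than about 2 mm above the disc slips over it.
- pick: Loose hooked pick, 100 g, level on its rest. Origin: mid-grip, on the handle's axis; x along the handle to the hook, z up with the hook down. Green handle 14 mm wide (y), 18 mm tall (z), x = -78 to +46 mm; then a thin steel shank to the clamp block. Under the pull the pick turns in a weak grip and the hook rides up: grip at 60 N or more.
- pick_clamp (a point): Centre of the pick's dark 12 mm clamp block, 90 mm along the pick's x from its origin; axes as the pick's. The hook, a 4 mm round-ended rod, runs through it down along -z. It has been set longer or shorter each time: its point lies 30 to 46 mm below this centre, not measured, to be found by touch. It holds fast under 25 N.
- rest: Fixed rest: black base 135 x 50 x 10 mm, two aluminium forks at x = -52 and +40 mm, each 12 mm thick, 19 mm wide inside, flared horns to 78 mm above the bench. Origin on the bench; x along the pick as it should lie, towards the hook. The pick lies in the forks with its origin 62 mm above this origin (within 3 mm along x), x along x.
- board: Loose green circuit board 85 x 75 x 3 mm with parts up to 10 mm high; bystander. Origin at the centre of the underside.
- breadboard: Loose white breadboard 55 x 165 x 10 mm with parts up to 18 mm high; bystander. Origin at the centre of the underside.
- meter: Loose black multimeter 150 x 80 x 30 mm (dial to 40 mm); bystander. Origin at the centre of the underside.
Not all that is in view belongs to the job. Leave any blue or brown look-alike of the pick alone.

How it is judged:
On the way, in this order (a step that is already met when the one before it is completed fails the run):
1. the pick is lifted away from its rest (distance of pick from where it was at the start of the episode above 0.05 m and contact force between the fingers and pick above 1 N), for 0.1 s.
2. the pick pulls on the clip while the clip is still in the groove (contact force between pick and clip above 1.5 N and horizontal distance between clip and turntable below 0.008 m), for 0.05 s.
3. the clip is off the spindle (horizontal distance between clip and turntable above 0.02 m), for 0.1 s.
At the end, for the whole second after the job is handed in: The clip lies flat and still on the disc, its origin 20 to 85 mm from the spindle's axis and 44 to 53 mm above the bench; the pick lies still in both forks, origin within 20 mm (from above) of the rest's and 56 to 68 mm above it, axis within 0.15 rad of the rest's x, hook down (horizontal distance between clip and turntable between 0.02 and 0.085 m and z of clip in the frame of turntable between 0.044 and 0.053 m and angle between clip's own z axis and vertical below 0.2 rad and linear speed of each of clip, pick below 0.02 m/s and horizontal distance between pick and rest below 0.02 m and z of pick in the frame of rest between 0.056 and 0.068 m and angle between the x axis of pick and the x axis of rest, either way round below 0.15 rad and angle between pick's own z axis and vertical below 0.3 rad); the robot touches nothing.
It fails at once if the pick presses on the turntable with more than 20 N (contact force between pick and turntable above 20 N).
It fails at once if the pick loads the clip with more than 25 N (contact force between pick and clip above 25 N).
It fails at once if the gripper or arm touches the clip (contact force between any of the fingers, the arm and clip above 0.3 N).
It fails at once if a board or the meter is pushed more than 15 mm (distance of any of board, breadboard, meter from where it was at the start of the episode above 0.015 m).
It also fails if it takes over 46 s, if anything falls off the work surface, if the arm or the gripper's body presses on something with over 40 N, if the wrist force passes 120 N, or if a joint passes its speed limit or range.

### The arm

A 7-joint arm with a two-finger parallel gripper is mounted at the origin on the work surface. World frame = base frame: x ahead of the robot, y to its left, z up, the work surface at z = 0. Lengths are in m, angles in rad, forces in N, time in s.
With the tool pointing down it reaches from about 0.35 to 0.9 m from the base axis. Payload 8.1 kg.
Tool frame: the origin (TCP) lies midway between the tips of the shut fingers; the grasp point (between the pads) lies 19 mm behind it; x points along the fingers, z is the direction in which the jaws open and shut, and the axes are right-handed (so a half turn about x gives the same grasp; the last joint's range is limited). The gripper opens to 92 mm and grips with 3 to 60 N. Pads are 19 mm wide; open, the fingers measure 130 mm over their backs; the gripper's body (75 mm by 190 mm) begins 47 mm behind the grasp point.
Start: joints at [-0.103, 0.434, 0.025, 1.573, -0.012, 1.134, -0.075], TCP at [0.625, -0, 0.227] pointing down, gripper open.
Joint ranges: [-2.62, 2.62], [-0.44, 2.09], [-1.27, 1.32], [0.08, 2.57], [-1.32, 4.46], [0.12, 2], [-2.74, 2.74]. Speed limits (rad/s): [2.22, 2.22, 3.01, 3.01, 3.14, 3.14, 3.14].

### API

Orientations are given as a rotation vector (axis times angle).
In Python, from cell import arm gives the robot as it stands. The module is installed in compiled form; this text tells all that it offers.
- The arm moves only by the tool move_arm, never from a script. Its argument "steps" is text: rows parted by semicolons, each of 5 numbers parted by spaces: the shift along the tool's x, y, z in m, then the turn about the tool's x in rad, then the closure in counts, from 0 (fully open) to 255 (shut). A call has 1 to 10 rows; each row is the pose to reach, as a shift and turn from the pose commanded when the call began, along the tool's axes at that moment; what a row does not reach only later rows make up. A row lasts 1/12 s, in which the tool goes at most 41.7 mm and 7.16 degrees, less where a joint would pass 70% of its speed; a pose out of reach is approached as far as the arm can. A call with a gripper value outside its range is refused whole. The fingers move at their own pace and stop on an object; "squeeze" is the grip in N (left out, the last holds). Time passes only in rows, so rows that repeat a pose let the fingers close. It gives the time, the measured TCP pose, the force and the opening at its end, in the units of the state.
- arm.observe(): the state, without advancing time (a new reading comes with each control period).
- arm.get_image(name): name is "scene" or "side" or "wrist"; returns a dict with "img" (420x560x3 uint8, blue, green, red), "z_map" (420x560 float32, m along the optical axis (not along the pixel's ray), 0 where there is no reading), "vfov" (degrees; the focal length in pixels is half the picture's height over the tangent of half this angle, whatever the lens; pixels are square), "cx", "cy" (the principal point, pixels), "k1" (the pictures are not rectified: a ray, as slopes to the right and down, at radius r is drawn at 1 + k1 r^2 times it, then the intrinsics apply), "extrinsics" (4x4, takes a point from camera to world coordinates). Camera axes: x right, y up, looking along -z (the intrinsics and any distortion apply to the point x, -y, -z); pixel columns grow to the right and rows downward; lengths in m; the calibration is good to about 2 mm. A picture is of the moment at which its call begins.
- arm.sign_off(): hands the job in, once; it reports no verdict.
The state is a dict: "clock": time; "joints": joint angles; "dq": joint speeds; "joint_efforts": joint torques, N m; "position": TCP position; "ee_rot": TCP orientation; "force": force on the tool from outside, world axes, zero at the start; "ft_torque": the same for the moment, N m; "width": opening from 0.0 (shut) to 1.0 (fully open).
Only numpy, scipy, OpenCV 4.12 (cv2) and the standard library are available. Lean on these libraries where they do the work, as an engineer would, in place of code of your own. Each camera call takes 0.05 s, during which the arm holds its last target.

## Working session

There is one attempt and no reset: what is moved stays moved. The work goes in short steps, Python scripts to look and compute and a tool call to move; the robot and the scene stay as the last step left them, time stands still between calls to the robot, and variables do not carry over. Pictures are saved under pics/ and viewed, and the job is handed in when it is done.

Besides the shell and the picture viewer there is one more tool, called after ">>>" by a JSON object that holds its "method" and its "body". move_arm: Moves the arm, as the interface text tells. Its arguments: {"type":"object","properties":{"steps":{"type":"string"},"squeeze":{"type":"number"}},"required":["steps"]}

```bash
mkdir -p pics; cat > h.py <<'E'
import numpy as np, cv2, pickle
from cell import arm
def grab(names,tag):
    o={}
    for n in names:
        d=arm.get_image(n); o[n]=d; cv2.imwrite(f'pics/{tag}_{n}.png',d['img'])
        pickle.dump(d,open(f'pics/{tag}_{n}.pkl','wb'))
    return o
def load(tag,n): return pickle.load(open(f'pics/{tag}_{n}.pkl','rb'))
def f_(d): return 210/np.tan(np.radians(d['vfov'])/2)
def rays(d,uv):
    uv=np.atleast_2d(np.array(uv,float)); f=f_(d)
    K=np.array([[f,0,d['cx']],[0,f,d['cy']],[0,0,1]])
    p=cv2.undistortPoints(uv.reshape(-1,1,2),K,np.array([d['k1'],0,0,0,0.])).reshape(-1,2)
    v=np.c_[p[:,0],-p[:,1],-np.ones(len(p))]
    E=np.array(d['extrinsics']); return E[:3,3],v@E[:3,:3].T
def onz(d,uv,z):
    c,v=rays(d,uv); t=(z-c[2])/v[:,2]; return c+v*t[:,None]
def depth(d,uv):
    c,v=rays(d,uv); uv=np.atleast_2d(np.round(uv).astype(int)); return c+v*d['z_map'][uv[:,1],uv[:,0]][:,None]
def proj(d,P):
    E=np.array(d['extrinsics']); p=(np.atleast_2d(P)-E[:3,3])@E[:3,:3]; s=np.c_[p[:,0]/-p[:,2],-p[:,1]/-p[:,2]]
    r=(s**2).sum(1,keepdims=True); s=s*(1+d['k1']*r); return s*f_(d)+[d['cx'],d['cy']]
E
python3 - <<'E'
from h import *
o=grab(['scene','side','wrist'],'a')
for n in o: d=o[n]; print(n,d['vfov'],d['k1'],d['cx'],d['cy'],np.round(d['extrinsics'],3).tolist())
s=arm.observe();print({k:np.round(v,3) for k,v in s.items()})
E
```

```text
scene 50.21745380256096 -0.00847100736940755 277.56662304364835 208.50383243994963 [[-0.261, -0.666, 0.699, 1.246], [0.965, -0.166, 0.201, 0.144], [-0.018, 0.728, 0.686, 0.76], [0.0, 0.0, 0.0, 1.0]]
side 53.8452599018611 -0.05495912712244524 282.0549837644854 206.64844962072704 [[0.991, 0.079, -0.106, 0.481], [-0.132, 0.637, -0.759, -0.797], [0.007, 0.767, 0.642, 0.706], [0.0, 0.0, 0.0, 1.0]]
wrist 66.76090950887053 0.021892831872972966 280.6989658723016 210.25895252928584 [[1.0, 0.001, 0.002, 0.625], [-0.001, 0.956, 0.292, 0.078], [-0.002, -0.292, 0.956, 0.386], [0.0, 0.0, 0.0, 1.0]]
{'clock': np.float64(0.15), 'joints': array([-0.103,  0.435,  0.025,  1.574, -0.012,  1.134, -0.075]), 'dq': array([-0.001, -0.003, -0.001, -0.003, -0.   ,  0.002, -0.   ]), 'joint_efforts': array([ 1.0000e-03, -6.6826e+01,  9.8600e-01, -3.1470e+01, -6.0000e-02,
        3.9000e-02,  0.0000e+00]), 'position': array([ 0.625, -0.   ,  0.226]), 'ee_rot': array([ 0.   ,  1.572, -0.   ]), 'force': array([-0.473, -0.373,  0.339]), 'ft_torque': array([-0.009, -0.009, -0.023]), 'width': np.float64(1.005)}
```

View pics/a_scene.png

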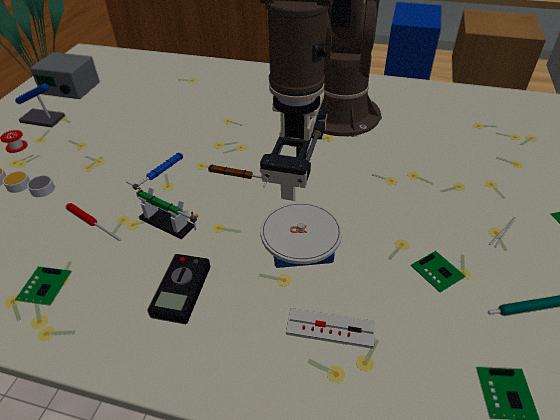

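View pics/a_side.png

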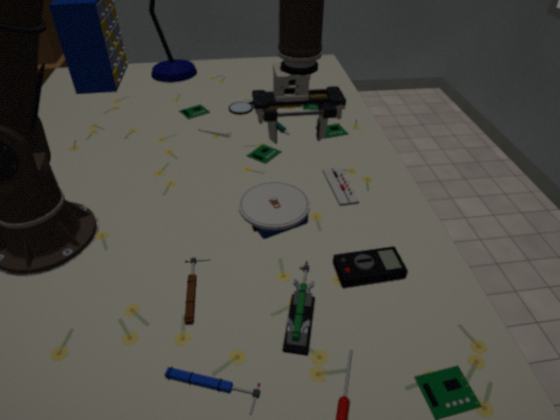

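View pics/a_wrist.png

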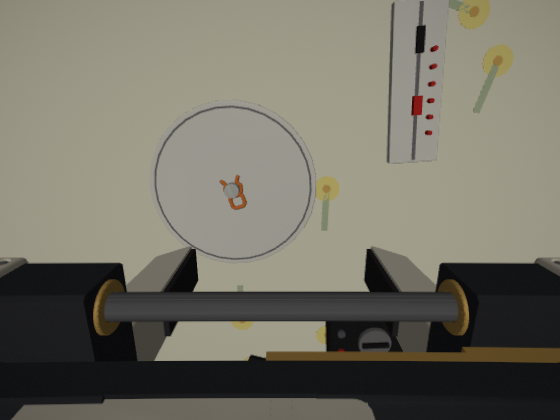

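Candidates for the pick are the green one on the rest at scene (158,203), a blue look-alike at (165,167), a brown one at (230,172), a red screwdriver at (80,213) and a teal pen at (530,305). I choose the green one on the rest and check it in a close crop.

```bash
python3 - <<'E'
from h import *
s=load('a','scene')['img'];w=load('a','wrist')['img'];v=load('a','side')['img']
a=cv2.resize(s[170:250,115:215],None,fx=4,fy=4,interpolation=2)
b=cv2.resize(v[250:360,260:350],(int(90*320/110),320),interpolation=2)
cv2.imwrite('pics/c1.png',np.hstack([a,b]))
c=cv2.resize(w[150:230,190:290],None,fx=6,fy=6,interpolation=2)
cv2.imwrite('pics/c2.png',c)
E
```

```text
(no output)
```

View pics/c1.png

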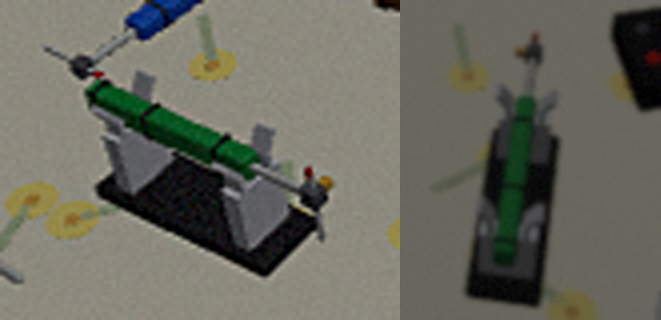

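View pics/c2.png

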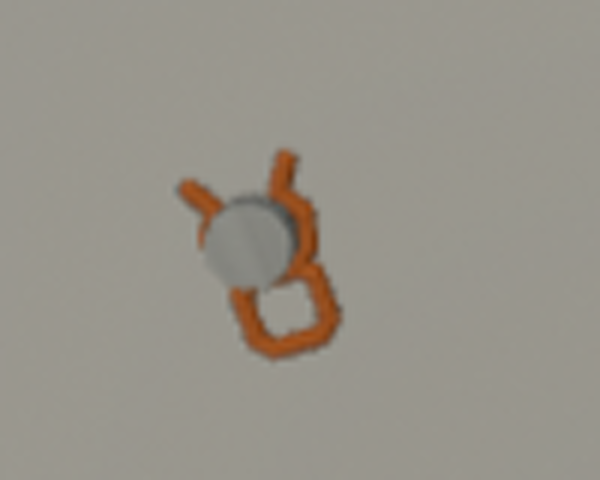

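The crop shows the green pick in both forks, its clamp at the right end in the scene view. The wrist crop shows the clip with its eye at about pixel (238,201) and its mouth pointing up and to the left. Now I measure.

```bash
python3 - <<'E'
from h import *
# clip in wrist
d=load('a','wrist'); hsv=cv2.cvtColor(d['img'],cv2.COLOR_BGR2HSV)
m=((hsv[...,0]<15)&(hsv[...,1]>130)&(hsv[...,2]>80)).astype(np.uint8); m[:, :200]=0; m[:,280:]=0; m[:150]=0;m[230:]=0
ys,xs=np.nonzero(m); P=onz(d,np.c_[xs,ys],0.051)
print('clip n',len(xs),P.mean(0),'x',P[:,0].min(),P[:,0].max(),'y',P[:,1].min(),P[:,1].max())
cn,h=cv2.findContours(m,cv2.RETR_CCOMP,cv2.CHAIN_APPROX_NONE)
for c,hh in zip(cn,h[0]):
    M=cv2.moments(c)
    if M['m00']>15: print(hh[3],M['m00'],M['m10']/M['m00'],M['m01']/M['m00'],onz(d,[[M['m10']/M['m00'],M['m01']/M['m00']]],0.051))
# spindle head: gray crop
for n in ['wrist','scene','side']:
    d=load('a',n)
    g=cv2.cvtColor(d['img'],cv2.COLOR_BGR2HSV)
    # disc using z_map: height in world 0.044..0.052
    yy,xx=np.mgrid[0:420,0:560]; c,v=rays(d,np.c_[xx.ravel(),yy.ravel()]); W=(c+v*d['z_map'].reshape(-1,1)).reshape(420,560,3)
    mm=(abs(W[...,2]-0.048)<0.006)&(np.hypot(W[...,0]-.59,W[...,1]-.13)<.12)&(d['z_map']>0)
    Q=W[mm]; 
    if len(Q)>50:
        (cc,r)=cv2.minEnclosingCircle(Q[:,:2].astype(np.float32)); print(n,'disc',len(Q),np.median(Q[:,2]),cc,r, Q[:,0].min(),Q[:,0].max(),Q[:,1].min(),Q[:,1].max())
    if n!='wrist':
        gm=(g[...,0]>50)&(g[...,0]<75)&(g[...,1]>120)&(W[...,2]>.04)&(W[...,2]<.09)
        # restrict region
        lim={'scene':(120,210,170,240),'side':(270,340,260,360)}[n]
        R=np.zeros_like(gm);R[lim[2]:lim[3],lim[0]:lim[1]]=1
        gm&=R; ys,xs=np.nonzero(gm); Q=W[gm]; print(n,'green',len(Q),Q.mean(0),np.percentile(Q[:,2],[2,50,98]))
        t=Q[Q[:,2]>np.percentile(Q[:,2],40)]; (vx,vy,x0,y0)=cv2.fitLine(t[:,:2].astype(np.float32),cv2.DIST_L2,0,.01,.01).ravel()
        s=(t[:,0]-x0)*vx+(t[:,1]-y0)*vy; print('line',vx,vy,x0,y0,'ends',np.array([x0,y0])+[vx*s.min(),vy*s.min()],np.array([x0,y0])+[vx*s.max(),vy*s.max()],'zslope',np.polyfit(s,t[:,2],1))
E
```

```text
clip n 187 [ 0.57624343 -0.00505982  0.051     ] x 0.5594257047051093 0.5854260881013289 y -0.02104906504245914 0.015488869998478066
-1 110.0 238.31363636363636 195.26666666666665 [[ 0.57837763 -0.00667744  0.051     ]]
wrist disc 8569 0.04997854297237936 (0.577740490436554, 0.04129856452345848) 0.07922710478305817 0.49940527660364575 0.6561705632584999 0.010091938955666777 0.09062048551551118
scene disc 1460 0.04776558247918844 (0.5789008140563965, 0.04035516828298569) 0.0785692110657692 0.5010213331034546 0.6568529460438779 0.010237136860201723 0.09146135183935966
scene green 298 [ 0.58533547 -0.33221631  0.06784941] [0.05802941 0.06949828 0.07240819]
line 0.28466734 0.95862633 0.5827157 -0.33547825 ends [ 0.56532549 -0.3940403 ] [ 0.59933999 -0.27949538] zslope [-0.00178726  0.07053622]
side disc 776 0.04856500522737628 (0.577336311340332, 0.04493962973356247) 0.07792860269546509 0.499953865055093 0.6547188069264716 0.010785647499088058 0.08873720130598783
side green 363 [ 0.57756286 -0.34758346  0.06932945] [0.05931001 0.06988544 0.07227051]
line 0.28069255 0.95979774 0.5784429 -0.34348616 ends [ 0.562371  -0.3984422] [ 0.59580356 -0.28412318] zslope [0.00115891 0.07066826]
```

```bash
python3 - <<'E'
from h import *
for n in ['wrist','scene','side']:
    d=load('a',n)
    yy,xx=np.mgrid[0:420,0:560]; c,v=rays(d,np.c_[xx.ravel(),yy.ravel()]); W=(c+v*d['z_map'].reshape(-1,1)).reshape(420,560,3)
    mm=((abs(W[...,2]-0.048)<0.007)&(np.hypot(W[...,0]-.577,W[...,1]-.0)<.12)&(d['z_map']>0)).astype(np.uint8)
    cn,_=cv2.findContours(mm,cv2.RETR_EXTERNAL,cv2.CHAIN_APPROX_NONE); c=max(cn,key=cv2.contourArea)
    P=onz(d,c.reshape(-1,2),0.048)[:,:2]; (cc,r)=cv2.minEnclosingCircle(P.astype(np.float32))
    A=np.c_[2*P,np.ones(len(P))]; q=np.linalg.lstsq(A,(P**2).sum(1),rcond=None)[0]
    print(n,cc,r,q[:2],np.sqrt(q[2]+q[:2]@q[:2]))
d=load('a','wrist')
# clip points (z=.051)
pts={'eye':(287,307),'tipL':(185,187),'tipR':(288,155),'barMid':(297,347),'cornL':(270,355),'cornR':(335,322)}
for k,(x,y) in pts.items(): print(k,onz(d,[[190+x/6-.4,150+y/6-.4]],.050)[0])
print('head',onz(d,[[190+248/6-.4,150+243/6-.4]],.0625)[0])
E
```

```text
wrist (0.5723646283149719, 0.0015644049271941185) 0.09025580435991287 [0.57267365 0.00146608] 0.0889962453559876
scene (0.5765120983123779, 0.003451274475082755) 0.09243378043174744 [0.57599974 0.00284532] 0.08967482733578025
side (0.5723224878311157, -0.003153480589389801) 0.09371761977672577 [ 0.57212655 -0.00243473] 0.09000005267633211
eye [ 0.57702784 -0.01311418  0.05      ]
tipL [0.55977032 0.0090687  0.05      ]
tipR [0.57836567 0.01483387 0.05      ]
barMid [ 0.5785438  -0.02069769  0.05      ]
cornL [ 0.57354002 -0.02222162  0.05      ]
cornR [ 0.58565442 -0.01595297  0.05      ]
head [0.57253968 0.0017894  0.0625    ]
```

>>> {"method": "move_arm", "body": {"steps": "0 -0.015 -0.002 0.03 0; 0 -0.05 -0.006 0.06 0; 0 -0.09 -0.011 0.09 0; 0 -0.13 -0.016 0.12 0; 0 -0.17 -0.021 0.16 0; 0 -0.21 -0.026 0.2 0; 0 -0.25 -0.031 0.24 0; 0 -0.285 -0.035 0.27 0; 0 -0.31 -0.038 0.286 0; 0 -0.324 -0.04 0.286 0"}}

```text
clock: 0.98
position: [0.5825, -0.3296, 0.2265]
ee_rot: [0.228, 1.559, -0.232]
force: [-0.3, -1.1, 0.7]
width: 1.0
```

```bash
python3 - <<'E'
from h import *
o=grab(['wrist'],'b'); d=o['wrist']
s=arm.observe();print(s['clock'],s['position'],s['ee_rot'],s['force'],s['joints'])
print(np.round(d['extrinsics'],4).tolist())
E
```

```text
1.0333 [ 0.58213055 -0.33092441  0.22645358] [ 0.22766274  1.55960676 -0.23291245] [-0.99096324 -2.98218533  1.46327607] [ 0.32815471  0.50896286  0.16838839  1.46159118 -0.08469966  1.17831488
  0.21463178]
[[0.9569, 0.2772, 0.0867, 0.6059], [-0.2904, 0.9146, 0.2815, -0.2541], [-0.0013, -0.2945, 0.9556, 0.3859], [0.0, 0.0, 0.0, 1.0]]
```

View pics/b_wrist.png

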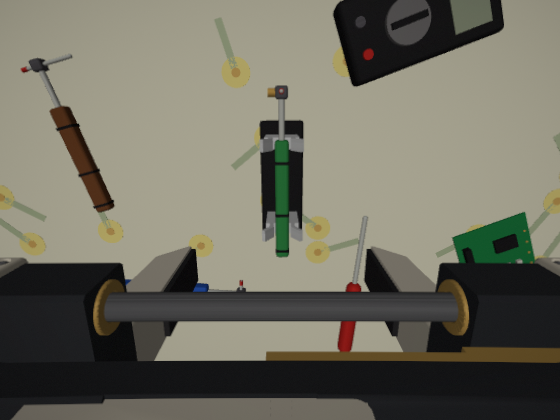

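The wrist view shows the green handle nearly vertical at column 282, rows 140 to 255, with the clamp at (281,92).

```bash
python3 - <<'E'
from h import *
d=load('b','wrist'); g=cv2.cvtColor(d['img'],cv2.COLOR_BGR2HSV)
m=((g[...,0]>50)&(g[...,0]<75)&(g[...,1]>120)); m[:, :260]=0;m[:,310:]=0
ys,xs=np.nonzero(m); print(len(xs),xs.min(),xs.max(),ys.min(),ys.max())
P=onz(d,np.c_[xs,ys],.071); (vx,vy,x0,y0)=cv2.fitLine(P[:,:2].astype(np.float32),cv2.DIST_L2,0,.01,.01).ravel()
if vy<0: vx,vy=-vx,-vy
s=(P[:,0]-x0)*vx+(P[:,1]-y0)*vy; print('yaw',np.arctan2(vy,vx)); u=np.array([vx,vy]);c=np.array([x0,y0])
print('ends',c+u*s.min(),c+u*s.max(),s.max()-s.min(),'origin from front',c+u*(s.max()-.046),'from back',c+u*(s.min()+.078))
print('depth z',np.median(depth(d,np.c_[xs,ys])[:,2]),depth(d,[[281,92],[281,130]]),onz(d,[[281,92]],.068))
o=c+u*(s.max()-.047)
from scipy.spatial.transform import Rotation as R
st=arm.observe(); T=R.from_rotvec(st['ee_rot']).as_matrix(); print(T,'tool delta',T.T@(np.r_[o,0.062+.004-.019]-st['position']), st['position'])
E
```

```text
1425 275 288 140 255
yaw 1.2830034
ends [ 0.56395798 -0.39563272] [ 0.59850766 -0.27891506] 0.12172384286523542 origin from front [ 0.58545118 -0.3230232 ] from back [ 0.58609723 -0.32084066]
depth z 0.0723791794892703 [[ 0.61065577 -0.23809161  0.08496696]
 [ 0.6009302  -0.27014524  0.0663664 ]] [[ 0.61092246 -0.23719017  0.068     ]]
[[-1.57719154e-03  2.89165045e-01  9.57277958e-01]
 [-3.13489636e-03  9.57273015e-01 -2.89168717e-01]
 [-9.99993842e-01 -3.45704163e-03 -6.03300453e-04]] tool delta [0.17942592 0.00814422 0.00100781] [ 0.58213055 -0.33092441  0.22645358]
```

>>> {"method": "move_arm", "body": {"steps": "0.015 0.002 0 0 0; 0.045 0.002 0 0 0; 0.08 0.002 0 0 0; 0.11 0.002 0 0 0; 0.14 0.002 0 0 0; 0.16 0.002 0 0 0; 0.172 0.002 0 0 0; 0.178 0.002 0 0 0; 0.181 0.002 0 0 0; 0.181 0.002 0 0 0", "squeeze": 60}}

```text
clock: 1.87
position: [0.5861, -0.322, 0.0462]
ee_rot: [0.224, 1.558, -0.224]
force: [-0.1, -0.8, 0.3]
width: 1.002
```

>>> {"method": "move_arm", "body": {"steps": "0 0 0 0 0; 0 0 0 0 60; 0 0 0 0 120; 0 0 0 0 180; 0 0 0 0 255; 0 0 0 0 255; 0 0 0 0 255; 0 0 0 0 255; 0 0 0 0 255; 0 0 0 0 255", "squeeze": 60}}

```text
clock: 2.7
position: [0.5855, -0.3221, 0.0457]
ee_rot: [0.225, 1.559, -0.225]
force: [0.1, 0.1, 0.3]
width: 0.397
```

>>> {"method": "move_arm", "body": {"steps": "0 0 0 0 255; 0 0 0 0 255; 0 0 0 0 255; 0 0 0 0 255; 0 0 0 0 255; 0 0 0 0 255; 0 0 0 0 255", "squeeze": 60}}

```text
clock: 3.28
position: [0.5856, -0.3221, 0.0457]
ee_rot: [0.225, 1.559, -0.225]
force: [0.2, -1.2, -1.4]
width: 0.151
```

>>> {"method": "move_arm", "body": {"steps": "-0.005 0 0 0 255; -0.015 0 0 0 255; -0.03 0 0 0 255; -0.05 0 0 0 255; -0.07 0 0 0 255; -0.088 0 0 0 255; -0.1 0 0 0 255; -0.11 0 0 0 255; -0.115 0 0 0 255; -0.115 0 0 0 255"}}

```text
clock: 4.12
position: [0.5859, -0.3223, 0.1618]
ee_rot: [0.224, 1.558, -0.225]
force: [0.4, -0.6, -1.9]
width: 0.148
```

```bash
python3 - <<'E'
from h import *
o=grab(['wrist','side','scene'],'c')
s=arm.observe();print(s['clock'],s['position'],s['ee_rot'],s['force'],s['width'])
a=o['wrist']['img'][0:240,150:410]; b=o['side']['img'][180:330,240:380]; c=o['scene']['img'][130:260,110:240]
r=lambda i:cv2.resize(i,(int(i.shape[1]*300/i.shape[0]),300),interpolation=2)
cv2.imwrite('pics/c3.png',np.hstack([r(a),r(b)]));cv2.imwrite('pics/c4.png',r(c))
E
```

```text
4.2667 [ 0.58499665 -0.32178514  0.15968079] [ 0.22497211  1.56072269 -0.22419709] [ 0.14307885  0.03225456 -2.20421262] 0.14917357815332397
```

View pics/c3.png

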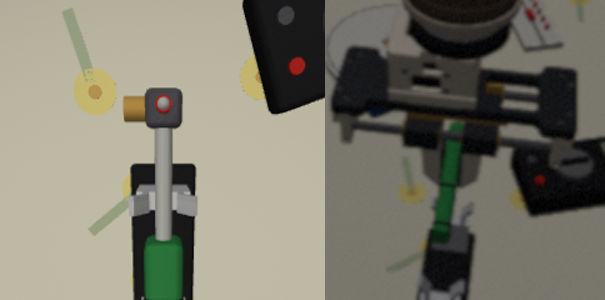

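View pics/c4.png

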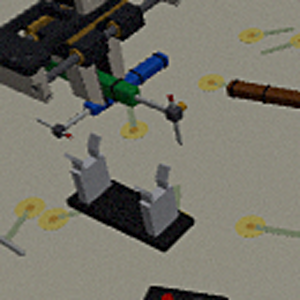

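```bash
python3 - <<'E'
from h import *
from scipy.spatial.transform import Rotation as R
st=arm.observe(); p=st['position'];T=R.from_rotvec(st['ee_rot']).as_matrix()
d=load('c','wrist')
for uv in [(275,84),(286,84),(280,93),(280,110),(280,130),(280,160),(280,180),(280,200),(280,83)]:
    print(uv,T.T@(depth(d,[uv])[0]-p))
s=load('c','scene'); t=130/300
for nm,uv in [('clamp',(110+173*t,130+112*t)),('tip',(110+180*t,130+145*t))]:
    c,v=rays(s,[uv]); v=v[0]
    # intersect with plane tool z=0
    n=T[:,2]; k=n@(p-c)/(n@v); print(nm,uv,T.T@(c+v*k-p))
E
```

```text
(275, 84) [-0.0410169   0.08802272 -0.00067924]
(286, 84) [-0.03996261  0.08810155  0.00321115]
(280, 93) [-0.02596197  0.08588537  0.00108109]
(280, 110) [-0.02252345  0.07946704  0.00106874]
(280, 130) [-0.0219743   0.07139323  0.00105195]
(280, 160) [-0.02352754  0.05891236  0.00102526]
(280, 180) [-0.02256351  0.04993703  0.00100685]
(280, 200) [-0.02943544  0.04261771  0.00098926]
(280, 83) [-0.04233496  0.08823858  0.00108041]
clamp (184.96666666666667, 178.53333333333333) [-1.69464010e-02  9.01273365e-02 -3.61048877e-17]
tip (188.0, 192.83333333333334) [ 2.21540430e-02  9.03146950e-02 -1.04207636e-17]
```

>>> {"method": "move_arm", "body": {"steps": "0 0.01 -0.002 -0.04 255; 0 0.03 -0.005 -0.1 255; 0 0.055 -0.009 -0.18 255; 0 0.085 -0.013 -0.27 255; 0 0.115 -0.018 -0.36 255; 0 0.145 -0.022 -0.45 255; 0 0.17 -0.026 -0.53 255; 0.01 0.187 -0.029 -0.58 255; 0.03 0.196 -0.03 -0.61 255; 0.05 0.199 -0.03 -0.61 255"}}

```text
clock: 5.1
position: [0.6135, -0.1184, 0.11]
ee_rot: [-0.26, 1.553, 0.262]
force: [-0.5, 0.4, -2.5]
width: 0.149
```

>>> {"method": "move_arm", "body": {"steps": "0 0 0 0 255; 0 0 0 0 255; 0 0 0 0 255"}}

```text
clock: 5.35
position: [0.613, -0.1231, 0.1111]
ee_rot: [-0.255, 1.556, 0.254]
force: [0.3, -0.6, 0.1]
width: 0.145
```

```bash
python3 - <<'E'
from h import *
o=grab(['wrist','side','scene'],'d')
s=arm.observe();print(s['clock'],s['position'],s['ee_rot'],s['force'],s['width'])
a=o['wrist']['img'][0:240,130:430]; b=o['scene']['img'][180:280,230:370]
r=lambda i,h:cv2.resize(i,(int(i.shape[1]*h/i.shape[0]),h),interpolation=2)
cv2.imwrite('pics/d3.png',r(a,600));cv2.imwrite('pics/d4.png',r(b,500))
E
```

```text
5.5 [ 0.61353765 -0.12342504  0.11187226] [-0.25417588  1.55415531  0.2529325 ] [ 0.20226509  0.35408222 -1.59863991] 0.14904565175819098
```

View pics/d3.png

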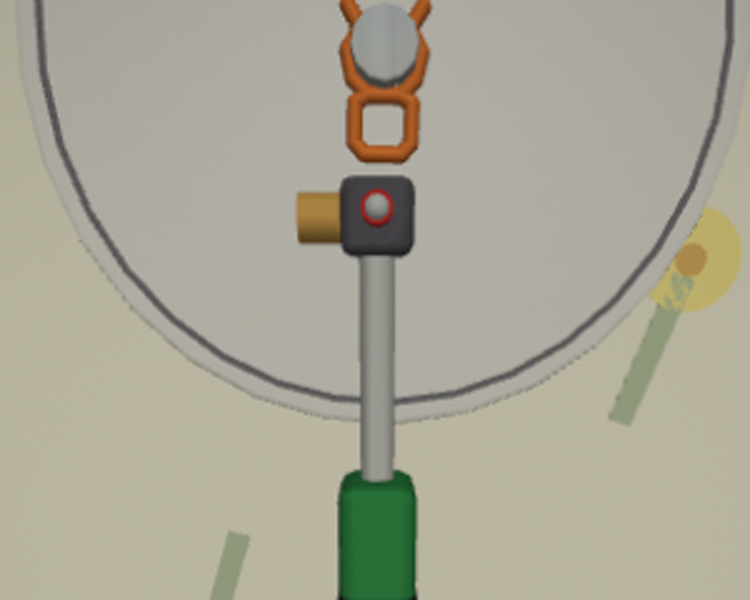

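View pics/d4.png

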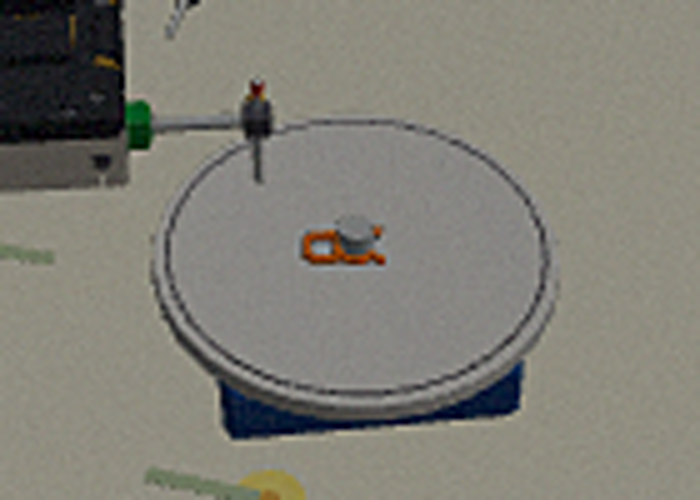

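```bash
python3 - <<'E'
from h import *
from scipy.spatial.transform import Rotation as R
st=arm.observe(); p=st['position'];T=R.from_rotvec(st['ee_rot']).as_matrix()
d=load('d','wrist'); q=lambda x,y:(130+x*.4-.3,y*.4-.3)
pts={'eyehole':(383,125),'outerbar':(382,155),'innerbar':(384,92)}
for k,(x,y) in pts.items():
    w=onz(d,[q(x,y)],.0515)[0]; print(k,w,T.T@(w-p))
w=onz(d,[q(384,35)],.0625)[0]; print('head',w,T.T@(w-p))
# block centre: top face z = TCP+.0175+.006
zt=p[2]+.0175
for k,(x,y),z in [('blocktop',(377,215),zt+.006),('rodtop',(377,207),zt+.0235)]:
    w=onz(d,[q(x,y)],z)[0]; print(k,w,T.T@(w-p))
g=cv2.cvtColor(d['img'],cv2.COLOR_BGR2HSV); m=((g[...,0]<15)&(g[...,1]>130)&(g[...,2]>80)); m[:35]=0;m[66:]=0;m[:,260:290]=m[:,260:290];m[:,:265]=0;m[:,300:]=0
ys,xs=np.nonzero(m);print(xs.min(),xs.max(),ys.min(),ys.max())
for uv in [((xs.min()+xs.max())/2,ys.max())]: w=onz(d,[uv],.050)[0];print('bar outer edge',w,T.T@(w-p))
s=load('d','scene')
for nm,uv in [('clamp',(281.4,203.3)),('tip',(281.6,216.8))]:
    c,v=rays(s,[uv]); v=v[0]; n=T[:,2]; k=n@(p+T[:,2]*.001-c)/(n@v); print(nm,T.T@(c+v*k-p))
s2=(230+321*.2,180+247*.2); print('eye in scene',s2,T.T@(onz(s,[s2],.0515)[0]-p))
E
```

```text
eyehole [ 0.57745855 -0.01300474  0.0515    ] [0.06025093 0.11622564 0.00076009]
outerbar [ 0.57937366 -0.01947995  0.0515    ] [0.06025768 0.10947745 0.00051973]
innerbar [ 0.57537694 -0.00605253  0.0515    ] [0.06024365 0.12347903 0.00099406]
head [0.57233423 0.00272142 0.0625    ] [0.04923371 0.13275345 0.00091247]
blocktop [ 0.58468526 -0.03905877  0.13537226] [-0.02359492  0.08913684 -0.00052969]
rodtop [ 0.5847965  -0.0393331   0.15287226] [-0.04109455  0.08882293 -0.00048387]
269 297 35 64
bar outer edge [ 0.58003464 -0.02043087  0.05      ] [0.06175936 0.10836743 0.00084216]
clamp [-0.0176462   0.09047156  0.001     ]
tip [0.0215321 0.0904727 0.001    ]
eye in scene (294.2, 229.4) [0.06025294 0.11765641 0.00300428]
```

>>> {"method": "move_arm", "body": {"steps": "0.006 0 0 0 255; 0.014 0 0 0 255; 0.022 0 0 0 255; 0.028 0 0 0 255; 0.032 0 0 0 255; 0.034 0 0 0 255; 0.034 0 0 0 255; 0.034 0 0 0 255"}}

```text
clock: 6.17
position: [0.613, -0.1227, 0.0767]
ee_rot: [-0.254, 1.556, 0.254]
force: [0.4, -0.7, -1.2]
width: 0.149
```

>>> {"method": "move_arm", "body": {"steps": "0.001 0 0 0 255; 0.001 0 0 0 255;0.002 0 0 0 255; 0.002 0 0 0 255;0.003 0 0 0 255; 0.003 0 0 0 255; 0.004 0 0 0 255; 0.004 0 0 0 255"}}

```text
clock: 6.83
position: [0.6128, -0.1227, 0.0726]
ee_rot: [-0.254, 1.556, 0.254]
force: [-0.3, 0.1, -0.1]
width: 0.145
```

>>> {"method": "move_arm", "body": {"steps": "0.0005 0 0 0 255; 0.001 0 0 0 255; 0.001 0 0 0 255"}}

```text
clock: 7.08
position: [0.6128, -0.1227, 0.0716]
ee_rot: [-0.254, 1.556, 0.254]
force: [-0.2, -0.2, -1.6]
width: 0.147
```

>>> {"method": "move_arm", "body": {"steps": "0.0005 0 0 0 255; 0.001 0 0 0 255; 0.001 0 0 0 255"}}

```text
clock: 7.33
position: [0.6129, -0.1227, 0.0706]
ee_rot: [-0.254, 1.556, 0.254]
force: [0.1, 0.3, -0.7]
width: 0.147
```

>>> {"method": "move_arm", "body": {"steps": "0.0005 0 0 0 255; 0.001 0 0 0 255; 0.001 0 0 0 255"}}

```text
clock: 7.58
position: [0.6129, -0.1227, 0.0696]
ee_rot: [-0.254, 1.556, 0.254]
force: [-0.2, -0.6, -1.2]
width: 0.147
```

>>> {"method": "move_arm", "body": {"steps": "0.0005 0 0 0 255; 0.0005 0 0 0 255; 0.0005 0 0 0 255"}}

```text
clock: 7.83
position: [0.6129, -0.1227, 0.0692]
ee_rot: [-0.254, 1.556, 0.254]
force: [-0.1, -0.6, 0.0]
width: 0.146
```

>>> {"method": "move_arm", "body": {"steps": "0.0005 0 0 0 255; 0.0005 0 0 0 255; 0.0005 0 0 0 255"}}

```text
clock: 8.08
position: [0.6129, -0.1227, 0.0687]
ee_rot: [-0.254, 1.556, 0.254]
force: [0.5, 0.1, -0.4]
width: 0.148
```

```bash
python3 - <<'E'
from h import *
o=grab(['scene'],'e')
s=arm.observe();print(s['clock'],s['position'],s['force'],s['ft_torque'])
cv2.imwrite('pics/e4.png',cv2.resize(o['scene']['img'][180:260,240:340],None,fx=6,fy=6,interpolation=2))
E
```

```text
8.1333 [ 0.61294681 -0.12272596  0.06872358] [ 0.02607424 -0.54641641 -2.03142081] [ 0.02798658 -0.02199526  0.00548085]
```

View pics/e4.png

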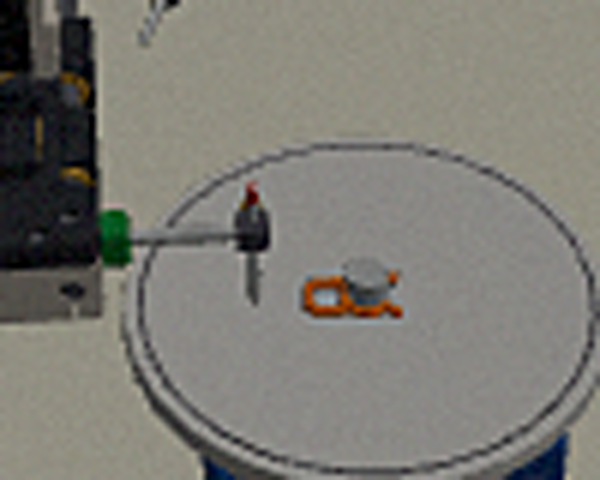

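>>> {"method": "move_arm", "body": {"steps": "0.0005 0 0 0 255; 0.001 0 0 0 255; 0.001 0 0 0 255"}}

```text
clock: 8.38
position: [0.6129, -0.1227, 0.0676]
ee_rot: [-0.254, 1.556, 0.254]
force: [0.1, -0.2, -1.5]
width: 0.152
```

>>> {"method": "move_arm", "body": {"steps": "0.0005 0 0 0 255; 0.001 0 0 0 255; 0.001 0 0 0 255"}}

```text
clock: 8.63
position: [0.613, -0.1228, 0.0668]
ee_rot: [-0.254, 1.556, 0.254]
force: [-0.0, -1.2, 1.3]
width: 0.149
```

>>> {"method": "move_arm", "body": {"steps": "0.0005 0 0 0 255; 0.0005 0 0 0 255; 0.0005 0 0 0 255"}}

```text
clock: 8.88
position: [0.6131, -0.1229, 0.0664]
ee_rot: [-0.254, 1.555, 0.254]
force: [0.1, -0.8, 1.8]
width: 0.148
```

>>> {"method": "move_arm", "body": {"steps": "-0.004 0 0 0 255; -0.01 0 0 0 255; -0.012 0.005 0 0 255; -0.012 0.013 0.001 0 255; -0.012 0.021 0.0013 0 255; -0.012 0.026 0.0013 0 255; -0.012 0.027 0.0013 0 255; -0.012 0.027 0.0013 0 255"}}

```text
clock: 9.55
position: [0.6053, -0.0957, 0.0781]
ee_rot: [-0.255, 1.556, 0.256]
force: [0.3, -0.1, -2.0]
width: 0.15
```

```bash
python3 - <<'E'
from h import *
from scipy.spatial.transform import Rotation as R
o=grab(['scene','side','wrist'],'f')
s=arm.observe();print(s['clock'],s['position'],s['force'])
p=s['position'];T=R.from_rotvec(s['ee_rot']).as_matrix()
cv2.imwrite('pics/f4.png',cv2.resize(o['scene']['img'][190:250,260:340],None,fx=9,fy=9,interpolation=2))
cv2.imwrite('pics/f5.png',np.hstack([cv2.resize(o['side']['img'][160:240,230:320],(450,400),interpolation=2),cv2.resize(o['wrist']['img'][20:120,235:325],(360,400),interpolation=2)])[:, :800])
print('head',T.T@(onz(o['wrist'],[[(280)+.3,83]],.0625)[0]-p))
E
```

```text
9.7 [ 0.60554608 -0.09710749  0.07815395] [-0.03371633  0.19343078 -1.17554129]
head [ 0.01562572  0.0931811  -0.0002126 ]
```

View pics/f4.png

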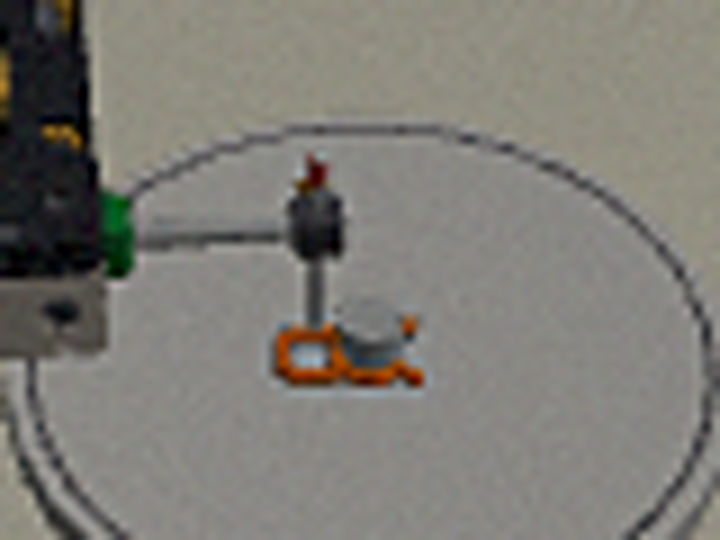

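View pics/f5.png

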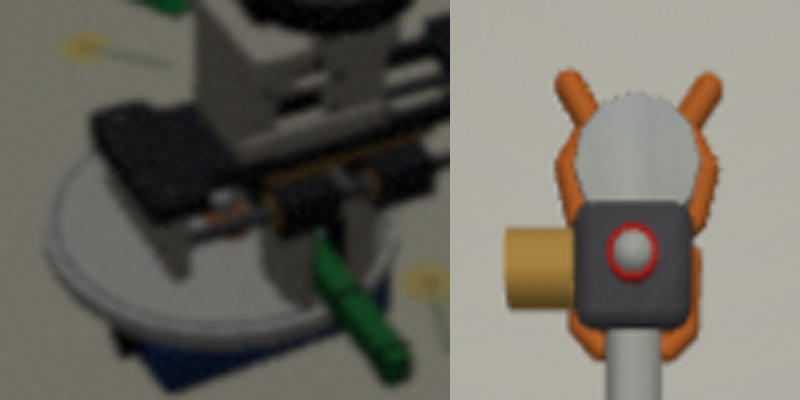

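>>> {"method": "move_arm", "body": {"steps": "0.002 0 0 0 255; 0.004 0 0 0 255; 0.006 0 0 0 255; 0.006 0 0 0 255; 0.006 0 0 0 255"}}

```text
clock: 10.12
position: [0.6054, -0.0968, 0.072]
ee_rot: [-0.254, 1.556, 0.254]
force: [0.5, -0.1, -1.2]
width: 0.147
```

```bash
python3 - <<'E'
from h import *
o=grab(['scene'],'g')
s=arm.observe();print(s['clock'],s['position'],s['force'])
cv2.imwrite('pics/g4.png',cv2.resize(o['scene']['img'][200:245,270:330],None,fx=12,fy=12,interpolation=2))
E
```

```text
10.1667 [ 0.60551206 -0.09677937  0.07210855] [ 0.78830148  0.18337799 -1.89565453]
```

View pics/g4.png

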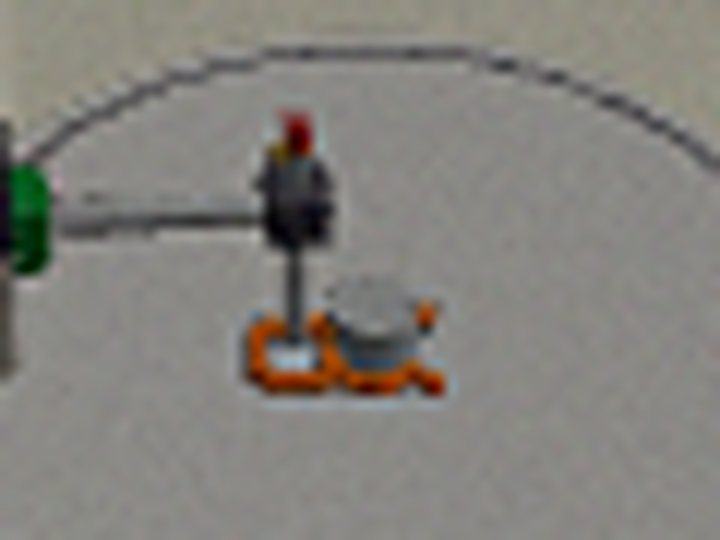

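The tip is centred over the eye hole, at crop (292,345). I go down slowly.

>>> {"method": "move_arm", "body": {"steps": "0.001 0 0 0 255; 0.002 0 0 0 255; 0.003 0 0 0 255; 0.003 0 0 0 255"}}

```text
clock: 10.5
position: [0.6055, -0.0967, 0.069]
ee_rot: [-0.254, 1.556, 0.254]
force: [-0.0, -0.3, -1.9]
width: 0.147
```

>>> {"method": "move_arm", "body": {"steps": "0.0007 0 0 0 255; 0.0014 0 0 0 255; 0.0014 0 0 0 255; 0.0014 0 0 0 255"}}

```text
clock: 10.83
position: [0.6056, -0.0967, 0.0678]
ee_rot: [-0.254, 1.556, 0.254]
force: [-0.3, -0.2, -1.0]
width: 0.147
```

>>> {"method": "move_arm", "body": {"steps": "0.0005 0 0 0 255; 0.001 0 0 0 255; 0.001 0 0 0 255"}}

```text
clock: 11.08
position: [0.6057, -0.0968, 0.0669]
ee_rot: [-0.254, 1.556, 0.254]
force: [0.3, -0.9, 1.5]
width: 0.142
```

>>> {"method": "move_arm", "body": {"steps": "0 -0.0007 0 0 255; 0 -0.0014 0 0 255; 0 -0.002 0 0 255; 0 -0.002 0 0 255"}}

```text
clock: 11.42
position: [0.6063, -0.0987, 0.0669]
ee_rot: [-0.254, 1.556, 0.254]
force: [-0.7, 0.4, -0.2]
width: 0.146
```

>>> {"method": "move_arm", "body": {"steps": "0 -0.0005 0 0 255; 0 -0.001 0 0 255; 0 -0.0015 0 0 255; 0 -0.002 0 0 255; 0 -0.002 0 0 255"}}

```text
clock: 11.83
position: [0.6069, -0.1005, 0.0668]
ee_rot: [-0.254, 1.556, 0.254]
force: [0.1, 1.6, 1.3]
width: 0.149
```

>>> {"method": "move_arm", "body": {"steps": "0 -0.0005 0 0 255; 0 -0.001 0 0 255; 0 -0.0015 0 0 255; 0 -0.002 0 0 255; 0 -0.002 0 0 255"}}

```text
clock: 12.25
position: [0.6072, -0.1016, 0.0666]
ee_rot: [-0.254, 1.556, 0.255]
force: [-1.1, 4.5, -0.2]
width: 0.153
```

>>> {"method": "move_arm", "body": {"steps": "0 -0.0005 0 0 255; 0 -0.001 0 0 255; 0 -0.0015 0 0 255; 0 -0.002 0 0 255; 0 -0.002 0 0 255"}}

```text
clock: 12.67
position: [0.6075, -0.1024, 0.0664]
ee_rot: [-0.253, 1.557, 0.257]
force: [-2.8, 7.7, 0.4]
width: 0.148
```

```bash
python3 - <<'E'
from h import *
o=grab(['scene'],'i')
s=arm.observe();print(s['clock'],s['position'],s['force'])
cv2.imwrite('pics/i4.png',cv2.resize(o['scene']['img'][200:245,270:330],None,fx=12,fy=12,interpolation=2))
E
```

```text
12.7167 [ 0.60745021 -0.10242645  0.06642857] [-2.62184004  7.58899816 -0.49890152]
```

View pics/i4.png

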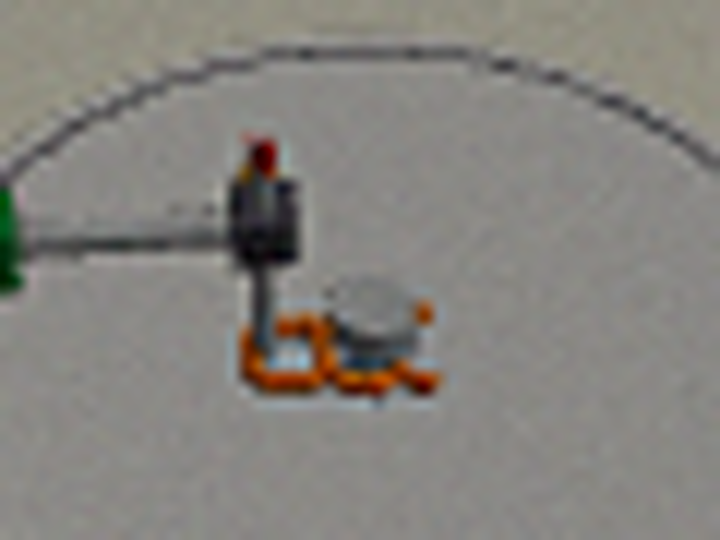

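The hook is in the eye and bearing on the outer bar at crop (258,350), pulling about 8 N. I keep going.

>>> {"method": "move_arm", "body": {"steps": "0 -0.0005 0 0 255; 0 -0.001 0 0 255; 0 -0.0015 0 0 255; 0 -0.002 0 0 255; 0 -0.002 0 0 255"}}

```text
clock: 13.13
position: [0.6079, -0.1039, 0.0663]
ee_rot: [-0.253, 1.557, 0.258]
force: [-2.3, 7.8, -0.7]
width: 0.148
```

>>> {"method": "move_arm", "body": {"steps": "0 -0.0005 0 0 255; 0 -0.001 0 0 255; 0 -0.0015 0 0 255; 0 -0.002 0 0 255; 0 -0.002 0 0 255"}}

```text
clock: 13.55
position: [0.6097, -0.1092, 0.067]
ee_rot: [-0.254, 1.555, 0.253]
force: [-0.1, 0.2, -0.4]
width: 0.152
```

>>> {"method": "move_arm", "body": {"steps": "0 -0.002 0 0 255; 0 -0.005 0 0 255; 0 -0.008 0 0 255; 0 -0.011 0 0 255; 0 -0.014 0 0 255; 0 -0.017 0 0 255; 0 -0.02 0 0 255; 0 -0.023 0 0 255; 0 -0.025 0 0 255; 0 -0.025 0 0 255"}}

```text
clock: 14.38
position: [0.6176, -0.1328, 0.0669]
ee_rot: [-0.254, 1.556, 0.253]
force: [0.2, -1.6, 1.2]
width: 0.146
```

```bash
python3 - <<'E'
from h import *
o=grab(['scene'],'j')
s=arm.observe();print(s['clock'],s['position'],s['force'])
cv2.imwrite('pics/j4.png',cv2.resize(o['scene']['img'][190:250,250:330],None,fx=9,fy=9,interpolation=2))
E
```

```text
14.4333 [ 0.61762383 -0.13272899  0.06696939] [ 0.27531478 -1.02766459  0.99998301]
```

View pics/j4.png

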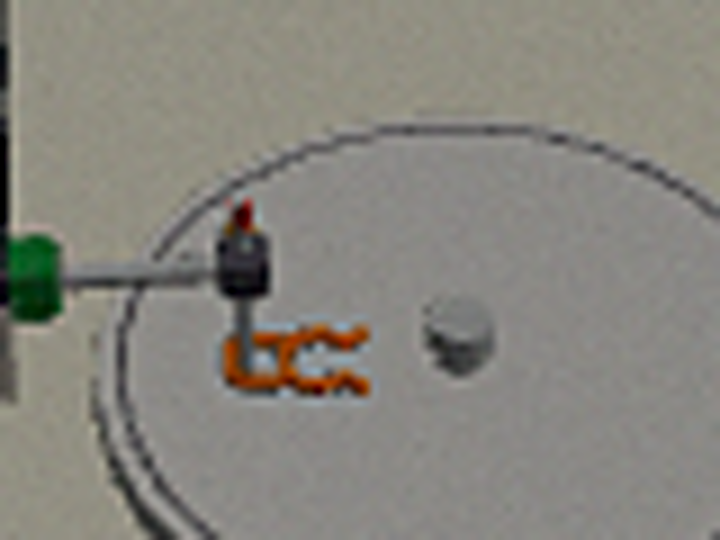

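>>> {"method": "move_arm", "body": {"steps": "0 0.001 0 0 255; 0 0.002 0 0 255; -0.002 0.002 0 0 255; -0.005 0.002 0 0 255; -0.01 0.002 0 0 255; -0.02 0.002 0 0 255; -0.04 0.002 0 0 255; -0.065 0.002 0 0 255; -0.09 0.002 0 0 255; -0.095 0.002 0 0 255"}}

```text
clock: 15.27
position: [0.619, -0.1301, 0.1672]
ee_rot: [-0.255, 1.549, 0.252]
force: [0.9, 0.1, 0.5]
width: 0.146
```

```bash
python3 - <<'E'
from h import *
from scipy.spatial.transform import Rotation as R
o=grab(['scene','wrist'],'k')
s=arm.observe();p=s['position'];T=R.from_rotvec(s['ee_rot']).as_matrix();print(s['clock'],p,s['ee_rot'],s['force'],s['width'])
r=lambda i,h:cv2.resize(i,(int(i.shape[1]*h/i.shape[0]),h),interpolation=2)
cv2.imwrite('pics/k4.png',np.hstack([r(o['scene']['img'][140:250,230:350],400),r(o['wrist']['img'][:240,170:390],400)]))
d=o['wrist']
for uv in [(280,93),(280,110),(280,130),(280,160),(280,180),(280,83)]: print(uv,T.T@(depth(d,[uv])[0]-p))
print('target delta tool',T.T@(np.array([.5856,-.3221,.0457])-p))
E
```

```text
15.3667 [ 0.61787613 -0.12998289  0.16417978] [-0.25498868  1.55195724  0.25324416] [ 0.1657359   0.20461507 -1.45927473] 0.14759224513275923
(280, 93) [-0.02542294  0.08561641  0.00051346]
(280, 110) [-0.02294359  0.07916925  0.00049869]
(280, 130) [-0.02299281  0.07115512  0.0004815 ]
(280, 160) [-0.02423283  0.05873045  0.00045538]
(280, 180) [-0.02293204  0.04973552  0.00043573]
(280, 83) [-0.04093185  0.08805647  0.00052435]
target delta tool [ 0.11844189 -0.17164497 -0.09218307]
```

View pics/k4.png

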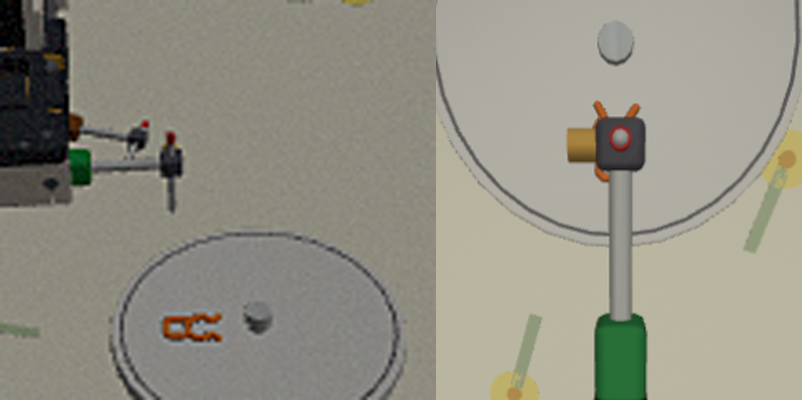

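The clip lies on the disc clear of the spindle, at crop (190,327). The pick is still level in the grip, so I return it.

>>> {"method": "move_arm", "body": {"steps": "0 -0.008 -0.004 0.04 255; 0 -0.026 -0.013 0.1 255; 0 -0.048 -0.025 0.18 255; 0 -0.073 -0.038 0.27 255; 0 -0.1 -0.053 0.36 255; 0 -0.125 -0.066 0.45 255; 0 -0.148 -0.079 0.53 255; 0 -0.163 -0.087 0.59 255; 0 -0.17 -0.091 0.61 255; 0 -0.172 -0.092 0.61 255"}}

```text
clock: 16.2
position: [0.582, -0.3257, 0.1606]
ee_rot: [0.228, 1.561, -0.23]
force: [0.3, 0.9, -1.4]
width: 0.15
```

>>> {"method": "move_arm", "body": {"steps": "0.005 0 0 0 255; 0.02 0 0 0 255; 0.035 0 0 0 255; 0.035 0 0 0 255; 0.035 0 0 0 255"}}

```text
clock: 16.62
position: [0.5841, -0.3203, 0.1258]
ee_rot: [0.224, 1.562, -0.221]
force: [-0.7, 0.1, -0.8]
width: 0.147
```

```bash
python3 - <<'E'
from h import *
from scipy.spatial.transform import Rotation as R
o=grab(['scene','wrist','side'],'l')
s=arm.observe();p=s['position'];T=R.from_rotvec(s['ee_rot']).as_matrix();print(s['clock'],p,s['ee_rot'],s['force'],s['width'])
r=lambda i,h:cv2.resize(i,(int(i.shape[1]*h/i.shape[0]),h),interpolation=2)
cv2.imwrite('pics/l4.png',np.hstack([r(o['scene']['img'][140:260,110:230],400),r(o['wrist']['img'][:240,170:390],400)]))
print('target delta tool',T.T@(np.array([.5856,-.3221,.0457])-p), T[:,1])
E
```

```text
16.7667 [ 0.58497827 -0.3219079   0.12777613] [ 0.22361185  1.55781626 -0.22382663] [-0.05372571  1.29926591  0.51756981] 0.1441950202674631
target delta tool [ 8.20769457e-02 -1.43987973e-05  5.37679745e-04] [2.81230556e-01 9.59640230e-01 5.97778206e-05]
```

View pics/l4.png

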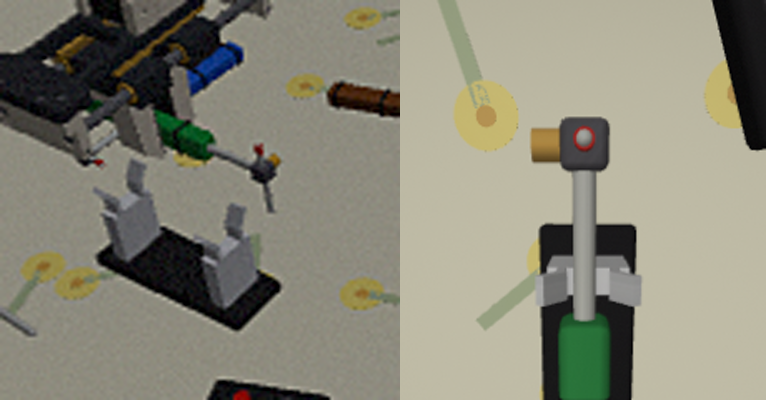

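>>> {"method": "move_arm", "body": {"steps": "0.006 0 0 0 255; 0.018 0 0 0 255; 0.032 0 0 0 255; 0.046 0 0 0 255; 0.058 0 0 0 255; 0.067 0 0 0 255; 0.074 0 0 0 255; 0.078 0 0 0 255; 0.08 0 0 0 255; 0.08 0 0 0 255"}}

```text
clock: 17.6
position: [0.5842, -0.3222, 0.0466]
ee_rot: [0.225, 1.559, -0.225]
force: [-0.5, -0.3, -1.0]
width: 0.143
```

>>> {"method": "move_arm", "body": {"steps": "0.0005 0 0.0007 0 255; 0.0007 0 0.001 0 255; 0.0007 0 0.001 0 255; 0.0007 0 0.001 0 245"}}

```text
clock: 17.93
position: [0.5855, -0.3226, 0.0465]
ee_rot: [0.224, 1.558, -0.225]
force: [-0.4, -0.2, -1.0]
width: 0.146
```

>>> {"method": "move_arm", "body": {"steps": "0 0 0 0 200; 0 0 0 0 160; 0 0 0 0 120; 0 0 0 0 80; 0 0 0 0 40; 0 0 0 0 0; 0 0 0 0 0; 0 0 0 0 0; 0 0 0 0 0; 0 0 0 0 0"}}

```text
clock: 18.77
position: [0.5852, -0.3225, 0.0461]
ee_rot: [0.225, 1.559, -0.225]
force: [1.7, -0.6, 0.0]
width: 0.821
```

>>> {"method": "move_arm", "body": {"steps": "0 0 0 0 0; 0 0 0 0 0; -0.01 0 0 0 0; -0.03 0 0 0 0; -0.055 0 0 0 0; -0.085 0 0 0 0; -0.115 0 0 0 0; -0.14 0 0 0 0; -0.16 0 0 0 0; -0.17 0 0 0 0"}}

```text
clock: 19.6
position: [0.5862, -0.3232, 0.2203]
ee_rot: [0.223, 1.554, -0.226]
force: [1.3, -0.4, -0.1]
width: 1.0
```

>>> {"method": "move_arm", "body": {"steps": "0 0 0 0 0; 0 0 0 0 0; 0 0 0 0 0; 0 0 0 0 0; 0 0 0 0 0; 0 0 0 0 0"}}

```text
clock: 20.1
position: [0.5848, -0.3223, 0.2151]
ee_rot: [0.225, 1.561, -0.224]
force: [-0.2, -0.4, -1.0]
width: 1.0
```

```bash
python3 - <<'E'
from h import *
o=grab(['scene','wrist','side'],'m')
s=arm.observe();print(s['clock'],s['position'],s['force'],s['width'])
d=o['wrist']; g=cv2.cvtColor(d['img'],cv2.COLOR_BGR2HSV)
m=((g[...,0]>50)&(g[...,0]<75)&(g[...,1]>120)); m[:, :260]=0;m[:,310:]=0
ys,xs=np.nonzero(m)
P=onz(d,np.c_[xs,ys],.071); (vx,vy,x0,y0)=cv2.fitLine(P[:,:2].astype(np.float32),cv2.DIST_L2,0,.01,.01).ravel()
if vy<0: vx,vy=-vx,-vy
t=(P[:,0]-x0)*vx+(P[:,1]-y0)*vy; u=np.array([vx,vy]);c=np.array([x0,y0])
print('yaw',np.arctan2(vy,vx),'origin',c+u*(t.max()-.047),'z',np.median(depth(d,np.c_[xs,ys])[:,2]))
d=o['scene'];g=cv2.cvtColor(d['img'],cv2.COLOR_BGR2HSV)
m=((g[...,0]<15)&(g[...,1]>110)&(g[...,2]>80)); m[:205]=0;m[255:]=0;m[:,:255]=0;m[:,345:]=0
ys,xs=np.nonzero(m);print('clip bbox centre',onz(d,[[(xs.min()+xs.max())/2,(ys.min()+ys.max())/2]],.05),len(xs))
r=lambda i,h:cv2.resize(i,(int(i.shape[1]*h/i.shape[0]),h),interpolation=2)
cv2.imwrite('pics/m4.png',np.hstack([r(d['img'][140:260,110:350],400)]));cv2.imwrite('pics/m5.png',o['wrist']['img'])
E
```

```text
20.25 [ 0.58512251 -0.32245374  0.21576096] [-0.53610717  0.24052194  0.19184868] 1.0010627110505996
yaw 1.2867657 origin [ 0.5849183  -0.32428836] z 0.07235678492269049
clip bbox centre [[ 0.58429842 -0.03615319  0.05      ]] 54
```

View pics/m4.png

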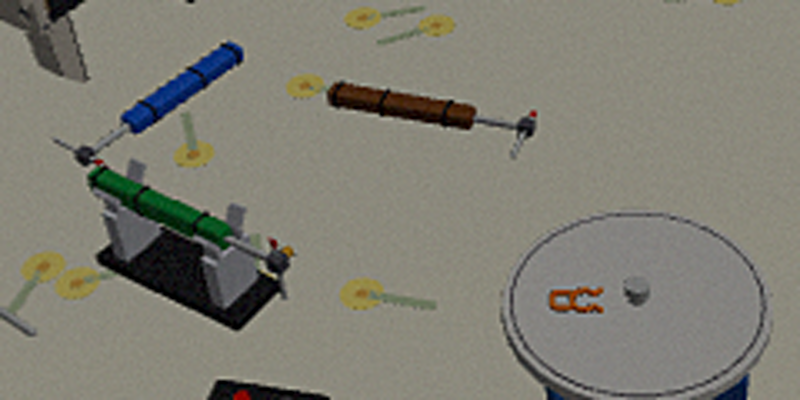

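View pics/m5.png

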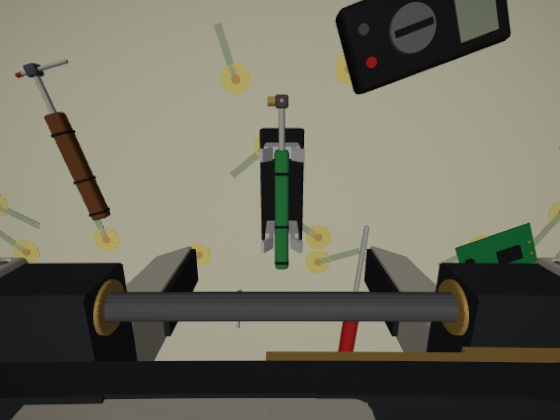

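The pick is back in both forks, 1 to 2 mm from where it started. The clip lies flat, about 35 mm from the spindle, and the meter is undisturbed. I hand in.

```bash
python3 -c "
from cell import arm
print(arm.sign_off())"
```

```text
the job is handed in; nothing more can be done
None
```

I took the green pick from its rest at 60 N grip and found the disc with the hook's point by touch, at about 2 to 3 N. I then lowered the hook into the clip's eye and pulled straight back. The clip sprang off at a reading of about 8 N; I dragged it clear and put the pick back on its rest.

- **Clip:** it lies flat on the disc, its origin about 35 mm from the spindle's axis, measured from the scene camera.
- **Pick:** it sits level in both forks, 1 to 2 mm from where it started and at the same yaw to within 0.004 rad.
- **Robot:** the gripper was open and about 0.17 m above the pick at hand-in, touching nothing.
- **Time:** the clock read about 20 s of the 46 s allowed.
- **Bystanders:** the meter looked unmoved in the last wrist picture. I did not measure the boards again, but the arm never went near them.

One check disagreed. The first camera estimate put the hook's point about 39 mm below the clamp, but by touch it was about 36 to 37 mm. I used the touch value.

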